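Clamp a nest plate with a ball-knob clamp

ROBOT

A 6-joint arm with a two-finger parallel gripper is mounted at the origin on the work surface; the furniture and walls round the work are solid. World frame = base frame: x ahead of the robot, y to its left, z up, the work surface at z = 0. Lengths are in mm, angles in rad, forces in N, time in s.
With the tool pointing down it reaches from about 300 to 775 mm from the base axis. Payload 14.6 kg.
Tool frame: the origin (TCP) lies midway between the tips of the shut fingers; the grasp point (between the pads) lies 19 mm behind it; x points along the fingers, y is the direction in which the jaws open and shut, and the axes are right-handed (so a half turn about x gives the same grasp; the last joint's range is limited). The gripper opens to 94 mm and grips with 3 to 60 N. Pads are 16 mm wide; open, the fingers measure 119 mm over their backs; the gripper's body (75 mm by 177 mm) begins 78 mm behind the grasp point.
Start: joints at [-1.274, 0.3, 1.521, -0, 1.321, -0.067], TCP at [195.698, -513.996, 205.446] pointing down, gripper open.
Joint ranges: [-3.03, 3.03], [-0.79, 2.21], [0.23, 2.52], [-1.04, 4.18], [0, 3.07], [-2.55, 2.55]. Speed limits (rad/s): [2.22, 2.22, 2.57, 3.14, 3.14, 3.14].

INTERFACE

Orientations are given as a 3x3 rotation matrix whose columns are the frame's x, y, z axes.
In Python, from workcell import r gives the robot as it stands. The module is installed in compiled form; this text tells all that it offers.
- The arm moves only by the shell command python3 -m crank 'ROWS' [OPENING] [FORCE]. ROWS is JSON, a list that holds one entry, the list of rows, each a list of 4 numbers: the shift along the tool's x, y, z in m, then the turn about the tool's x in rad. In form: [[[dx, dy, dz, spin], ...]]. A call has exactly 10 rows; each row shifts and turns the commanded pose from where the row before left it, along the tool's axes as they then stand; what a row does not reach is not made up. A row lasts 1/10 s, in which the tool goes at most 50 mm and 8.59 degrees, less where a joint would pass 70% of its speed; a pose out of reach is approached as far as the arm can. A call with a gripper value outside its range is refused whole. OPENING is the opening, from 0 (shut) to 1 (fully open), set as the call begins (- or left out, the last holds). The fingers move at their own pace and stop on an object; FORCE is the grip in N (left out, the last holds). Time passes only in rows, so rows that do not move let the fingers close, or fill a call up. It gives the time, the measured TCP pose, the force and the opening at its end, in the units of the state.
- r.read_state(): the state, without advancing time (a new reading comes with each control period).
- r.read_camera(name): name is "side" or "top"; returns (picture, depth): 420x560x3 uint8, red, green, blue; 420x560 float32, mm along the optical axis (not along the pixel's ray), 0 where there is no reading.
- r.camera_info(name): a dict with "fx", "fy", "cx", "cy" (pixels), "position" and "orientation" of the camera in the world. Camera axes: x right, y down, z forward; pixel columns grow to the right and rows downward; lengths in mm; the calibration is good to about 2 mm. A picture is of the moment at which its call begins. camera_info takes no time and is no camera call.
- r.close_job(): hands the job in, once; it reports no verdict.
The state is a dict: "time": time; "qpos": joint angles; "dq": joint speeds; "tau": joint torques, N m; "eef_pos": TCP position; "tcp_rot": TCP orientation; "contact_force": force on the tool from outside, world axes, zero at the start; "torque": the same for the moment, N m; "grip_width": finger opening in mm.
Only numpy, scipy, OpenCV 4.12 (cv2) and the standard library are available. Lean on these libraries where they do the work, as an engineer would, in place of code of your own. Each camera call takes 0.05 s, during which the arm holds its last target.

TASK

Lay the aluminium nest plate flat on the raised bed of the bench clamp, between the jaw and the fence, with its long side pointing from jaw to fence. Then turn the red ball knob clockwise until the jaw holds the plate against the fence with about 25 N - firm, but never hard enough to crush it (50 N) - and let go. Leave the solder spool where it is.

Things in the scene. Friction and masses are not known exactly. Their poses are not given: they have to be found in the camera images.
- plate_center (a point): centre of the loose aluminium nest plate, half-way up its height. A block 60 mm (its x) by 90 mm (its y) by 12 mm high, with small dowels up to 18 mm above its underside; 0.21 kg; grasp it across the 60 mm. It starts lying on the bench.
- clamp: grey and steel bench clamp, fixed to the bench, 84 mm (its x) by 230 mm (its y). Origin on the bench top, z up. Base plate 10 mm thick; on it a raised steel bed, 44 mm wide in x, top at z = 20 mm, from y = -43 mm to the fence. Fence block: 64 mm wide, inner face at y = +95 mm, top at z = 36 mm. Grey housing under the knob: y = -115 to -45 mm, top at z = 55 mm, round flange to 59 mm.
- bed_spot (a point): point fixed on the clamp where the plate's centre lies once the plate is clamped against the fence (clamp x = 0, y = 50 mm, z = 26 mm); axes as the clamp's. With the jaw open there is 5 to 13 mm of free space along y for the plate, so set it down about 2.5 mm short of this point (towards the jaw, -y).
- jaw: sliding jaw; origin = the clamp's origin plus its travel: 7 mm towards the fence (clamp +y) per rad of knob. Its sprung black pad (56 mm wide, z = 22 to 42 mm) sits on a setting screw that differs each time: open, pad to fence is 95 to 103 mm, not told by this pose, so contact must be felt. Once the plate touches pad and fence, the force grows 10 N per mm of travel, 70 N per rad of knob.
- knob_center (a point): centre of the smooth red plastic ball knob, 44 mm diameter, on an upright spindle at clamp x = 0, y = -80 mm, 95 mm above the bench. It is slippery (friction about 0.45): grip it at its equator with 50 N or more, or it slips.
- knob (a joint): turn of the ball knob in rad: 0 = jaw fully open (start), grows clockwise from above (closing), stop at 2.9. Stays where left. Its drag is 0.28 N m; clamping adds 0.007 N m per N: 0.175 at 25 N, 0.36 rad after the plate meets pad and fence. While turning the hand feels load + drag; paused, anything between load + drag and load - drag, but alike after equal steps, so the change tells the load.
- solder_spool: green and white spool of solder standing on the bench, 58 mm diameter, 36 mm high, a bystander; origin under its centre

How it is judged:
By the outcome, as a careful person would: the job done as asked, in the order asked, and still so for the second after the job is handed in, with the robot touching nothing.
It also fails if it takes over 58 s, if anything falls off the work surface, if the arm or the gripper's body presses on something with over 40 N, if the wrist force passes 120 N, or if a joint passes its speed limit or range.

## Working session

There is one attempt and no reset: what is moved stays moved. The work goes in short steps, Python scripts to look and compute and a shell command to move; the robot and the scene stay as the last step left them, time stands still between calls to the robot, and variables do not carry over. Pictures are saved under pics/ and viewed, and the job is handed in when it is done.

```bash
mkdir -p pics; ls
python3 - <<'E'
from workcell import r
import cv2,json,numpy as np
s=r.read_state()
print(s)
for n in("top","side"):
    i=r.camera_info(n);print(n,i)
    p,d=r.read_camera(n)
    cv2.imwrite(f"pics/{n}0.png",p[:,:,::-1]);np.savez(f"/tmp/{n}0.npz",p=p,d=d)
E
```

```text
pics
{'time': 0.0, 'qpos': array([-1.27359082e+00,  3.00509788e-01,  1.52159783e+00,  2.03791798e-05,
        1.32066958e+00, -6.65787157e-02]), 'dq': array([ 0.0005543 ,  0.00023657,  0.00209288,  0.00042311, -0.00055471,
       -0.00093801]), 'tau': array([-2.12355910e-03, -5.31805193e+01, -3.52731550e+01,  7.07652443e-02,
        2.43665732e-02, -8.76095442e-05]), 'eef_pos': array([ 195.63356476, -513.75000825,  204.8580158 ]), 'tcp_rot': array([[-3.28014995e-04,  3.55808426e-01, -9.34558857e-01],
       [ 1.13839872e-03, -9.34558168e-01, -3.55808564e-01],
       [-9.99999298e-01, -1.18061115e-03, -9.85027652e-05]]), 'contact_force': array([-0.81702348,  0.46083703,  0.22464296]), 'torque': array([ 0.03743126,  0.04965075, -0.02036629]), 'grip_width': 93.55518279396989}
top {'fx': 403.67948084804686, 'fy': 403.67948084804686, 'cx': 282.12172190002264, 'cy': 205.89027310622802, 'position': array([ 395.12171108, -168.31676003,  916.36440722]), 'orientation': array([[ 0.00821916, -0.9823172 ,  0.18704376],
       [-0.99992766, -0.00971648, -0.00708979],
       [ 0.00878183, -0.18697196, -0.982326  ]])}
side {'fx': 475.1056059177008, 'fy': 475.1056059177008, 'cx': 283.40791488056243, 'cy': 212.01092708828247, 'position': array([ 357.57182201, -882.01305482,  493.80446513]), 'orientation': array([[ 0.96276051, -0.13622036,  0.23352991],
       [-0.27023046, -0.45857896,  0.84657004],
       [-0.00822818, -0.8781511 , -0.4783126 ]])}
```

View pics/top0.png

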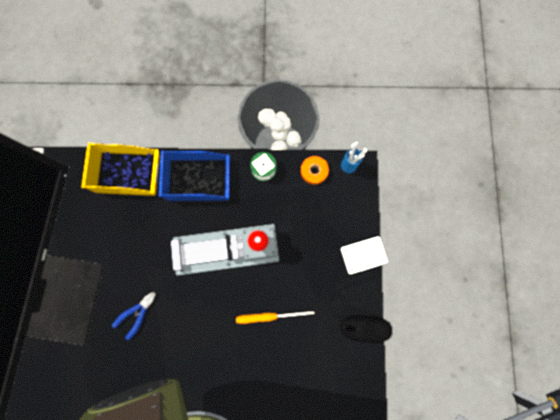

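View pics/side0.png

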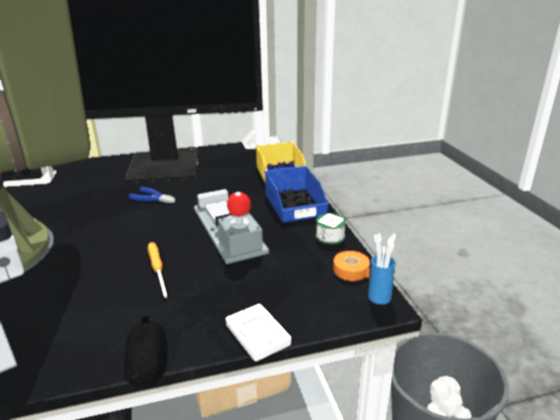

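The top view shows the clamp with its fence at about (176,254) and its red knob at (258,240). The pale plate is at (364,255) and the spool at (263,166). The side view agrees. Next I measure them.

```bash
cat > h.py <<'E'
import numpy as np,cv2
from workcell import r
def cloud(n,d):
    i=r.camera_info(n);v,u=np.mgrid[0:420,0:560]
    c=np.stack([(u-i['cx'])/i['fx']*d,(v-i['cy'])/i['fy']*d,d],-1)
    w=c@i['orientation'].T+i['position'];w[d<=0]=np.nan;return w
def load(n,k):
    z=np.load(f"/tmp/{n}{k}.npz");return z['p'],z['d'],cloud(n,z['d'])
def snap(n,k):
    p,d=r.read_camera(n);np.savez(f"/tmp/{n}{k}.npz",p=p,d=d);cv2.imwrite(f"pics/{n}{k}.png",p[:,:,::-1]);return p,d,cloud(n,d)
def up(p,u0,u1,v0,v1,f,name):
    cv2.imwrite(name,cv2.resize(p[v0:v1,u0:u1,::-1],None,fx=f,fy=f,interpolation=cv2.INTER_CUBIC))
E
python3 - <<'E'
from h import *
for n,rects in(("top",dict(plate=(330,400,225,285),clamp=(160,290,215,285))),("side",dict(plate=(215,300,295,370),clamp=(180,280,175,270)))):
    p,d,w=load(n,0)
    for k,(u0,u1,v0,v1) in rects.items():
        up(p,u0,u1,v0,v1,6 if n=='top' and k=='clamp' else 7,f"pics/{n}_{k}.png")
    # table
    tb=w[(150,200,300),(330,300,200)];print(n,"table",tb.round(1))
    u0,u1,v0,v1=rects['plate'];W=w[v0:v1,u0:u1].reshape(-1,3);P=p[v0:v1,u0:u1].reshape(-1,3)
    m=(P.min(1)>130)&(W[:,2]>5);Q=W[m]
    print('plate z',np.nanpercentile(Q[:,2],[5,25,50,75,95,100]).round(1),cv2.minAreaRect(Q[:,:2].astype(np.float32)))
    R=(p[:,:,0].astype(int)>130)&(p[:,:,1]<60)&(p[:,:,2]<60)
    Q=w[R];Q=Q[(Q[:,2]>70)&(Q[:,2]<130)]
    # sphere fit
    A=np.c_[2*Q,np.ones(len(Q))];s=np.linalg.lstsq(A,(Q**2).sum(1),rcond=None)[0]
    c=s[:3];print('knob',len(Q),c.round(1),np.sqrt(s[3]+c@c).round(1),Q.max(0).round(1))
    from scipy.optimize import least_squares
    q=least_squares(lambda c:np.linalg.norm(Q-c,axis=1)-22,c,loss='soft_l1');print(q.x.round(1))
E
```

```text
top table [[ 7.064e+02 -2.878e+02 -1.300e+00]
 [ 5.843e+02 -2.164e+02 -2.100e+00]
 [ 3.562e+02  4.600e+00  7.000e-01]]
plate z [ 6.   8.9 11.3 12.9 14.7 18.9] ((459.1905517578125, -360.02227783203125), (59.79632568359375, 90.66905212402344), 16.93339729309082)
knob 238 [ 480.1 -125.7   97.2] 20.3 [ 497.2 -108.1  117.1]
[ 480.5 -125.7   94.8]
side table [[1430.6 1848.9 -637.5]
 [ 645.4   20.7    8.4]
 [ 387.9 -257.3    0. ]]
plate z [ 5.5  7.6 10.5 11.2 12.3 18.7] ((459.7898254394531, -359.3135681152344), (61.4764289855957, 92.86067962646484), 15.999030113220215)
knob 292 [ 481.5 -126.2   95. ] 20.4 [ 502.6 -117.1  113.7]
[ 481.7 -124.3   94. ]
```

View pics/top_clamp.png

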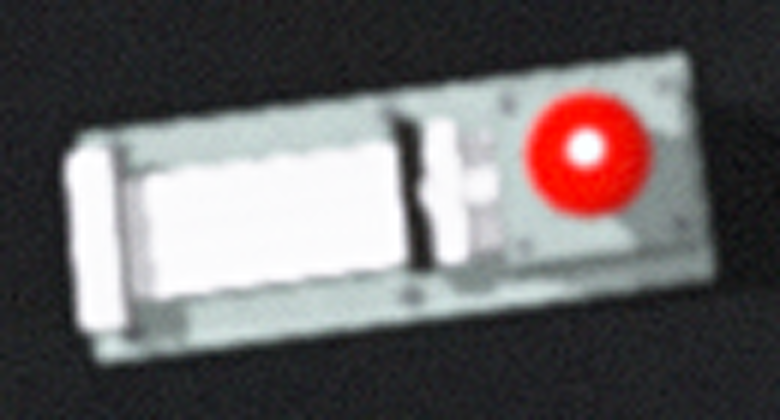

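View pics/top_plate.png

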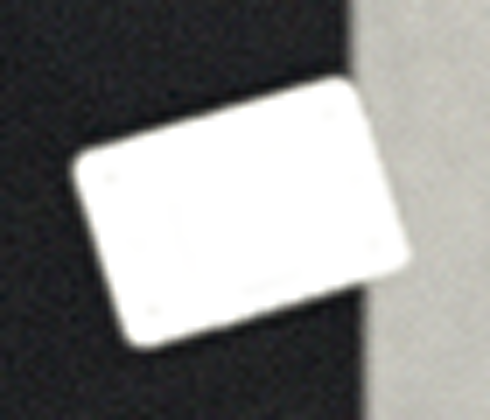

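View pics/side_clamp.png

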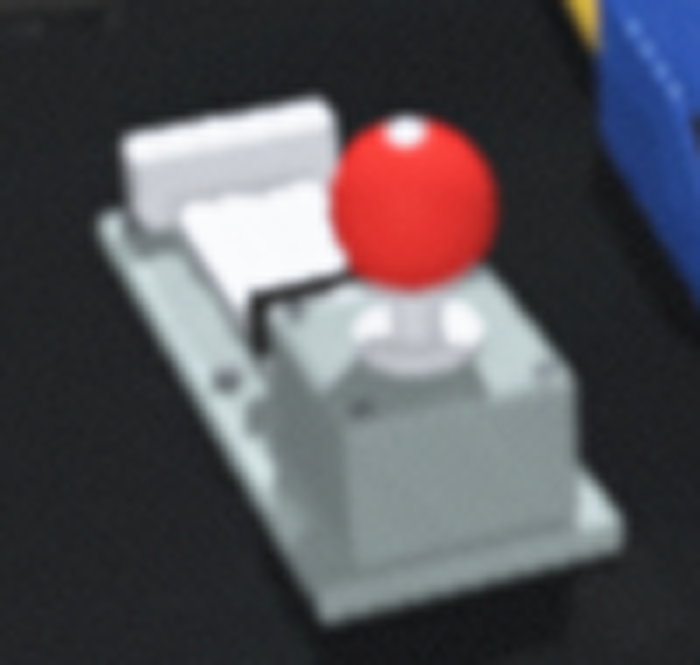

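Run:
```python
from h import *
# clamp model fit to both clouds: base region: non-black in clamp area; estimate rect
for n,(u0,u1,v0,v1) in (("top",(160,290,215,285)),("side",(180,280,175,270))):
    p,d,w=load(n,0)
    W=w[v0:v1,u0:u1].reshape(-1,3);P=p[v0:v1,u0:u1].reshape(-1,3)
    m=(P.max(1)>70)&(W[:,2]>4)&(W[:,2]<70);Q=W[m]
    rc=cv2.minAreaRect(Q[:,:2].astype(np.float32));print(n,m.sum(),rc)
    F=Q[(Q[:,2]>32)&(Q[:,2]<40)&(Q[:,1]>20)];print('fence top',len(F),F.mean(0).round(1),cv2.minAreaRect(F[:,:2].astype(np.float32)))
```

```text
top 3487 ((468.92559814453125, -49.08154296875), (84.85899353027344, 229.82919311523438), 8.468100547790527)
fence top 212 [454.   54.2  35.8] ((454.1534423828125, 54.19737243652344), (63.4439811706543, 15.607070922851562), 7.453608989715576)
side 3202 ((523.88330078125, 7.516448974609375), (206.7354278564453, 331.95587158203125), 8.234580039978027)
fence top 165 [498.1  59.5  34.8] ((519.4443359375, 66.74136352539062), (72.06865692138672, 185.3437957763672), 82.69197082519531)
```

```bash
python3 -m crank '[[[0.01,-0.005,-0.0302,0],[0.01,-0.005,-0.0302,0],[0.01,-0.005,-0.0302,0],[0.01,-0.005,-0.0302,0],[0.01,-0.005,-0.0302,0],[0.01,-0.005,-0.0302,0],[0.01,-0.005,-0.0302,0],[0.01,-0.005,-0.0302,0],[0.01,-0.005,-0.0302,0],[0.01,-0.005,-0.0302,0]]]' 1 40
```

```text
time: 1.1
eef_pos: [461.0, -358.9, 104.7]
tcp_rot: [[-0.001, 0.356, -0.935], [0.0, -0.935, -0.356], [-1.0, -0.001, 0.0]]
contact_force: [0.8, 0.9, -0.3]
grip_width: 93.6
```

```bash
cat > fit.py <<'E'
from h import *
from scipy.optimize import minimize
# project clamp edges and score image gradient, per camera, pose (x,y,th)
def proj(n,X):
    i=r.camera_info(n);c=(X-i['position'])@i['orientation'];return np.c_[i['fx']*c[:,0]/c[:,2]+i['cx'],i['fy']*c[:,1]/c[:,2]+i['cy']]
def seg(a,b,k=60):
    t=np.linspace(0.05,.95,k)[:,None];return np.array(a)*(1-t)+np.array(b)*t
def toW(L,x,y,th):
    c,s=np.cos(th),np.sin(th);R=np.array([[c,-s,0],[s,c,0],[0,0,1]]);return L@R.T+[x,y,0]
E
python3 - <<'E'
from fit import *
p,d,w=load("top",0)
# draw model over enlarged image
x,y,th=469,-47.7,np.radians(8.4)
boxes=[((-42,-115,10),(42,115,10)),((-22,-43,20),(22,95,20)),((-32,95,36),(32,111,36)),((-28,-115,55),(28,-45,55))]
for n,(u0,u1,v0,v1) in (("top",(160,290,215,285)),("side",(180,280,175,270))):
    p,d,w=load(n,0);f=6
    im=cv2.resize(p[v0:v1,u0:u1,::-1],None,fx=f,fy=f,interpolation=cv2.INTER_CUBIC)
    for k,(a,b) in enumerate(boxes):
        L=np.array([[a[0],a[1],a[2]],[b[0],a[1],a[2]],[b[0],b[1],a[2]],[a[0],b[1],a[2]]],float)
        q=((proj(n,toW(L,x,y,th))-[u0,v0]+.5)*f-.5).round().astype(int)
        cv2.polylines(im,[q.reshape(-1,1,2)],True,[(0,0,255),(0,200,0),(255,0,0),(255,0,255)][k],1)
    cv2.imwrite(f"pics/m_{n}.png",im)
from h import r
s=r.read_state();print(s['time'],s['eef_pos'],s['qpos'])
E
```

```text
1.1 [ 461.00715261 -358.90371424  104.72073926] [-7.24186266e-01  4.73339503e-01  1.52662956e+00 -1.42703469e-05
  1.14228156e+00  4.82817281e-01]
```

View pics/m_top.png

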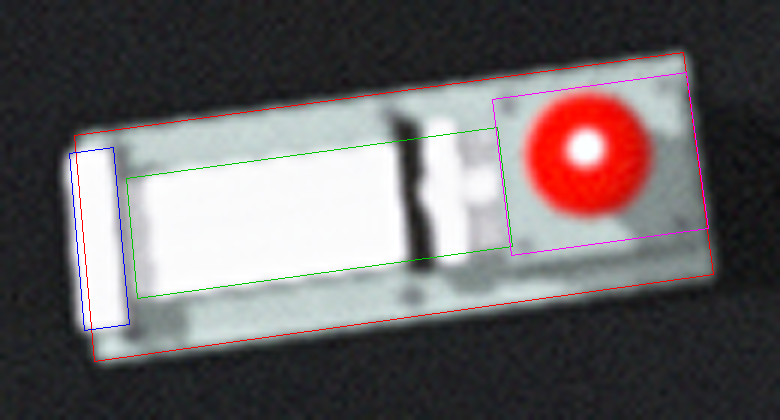

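View pics/m_side.png

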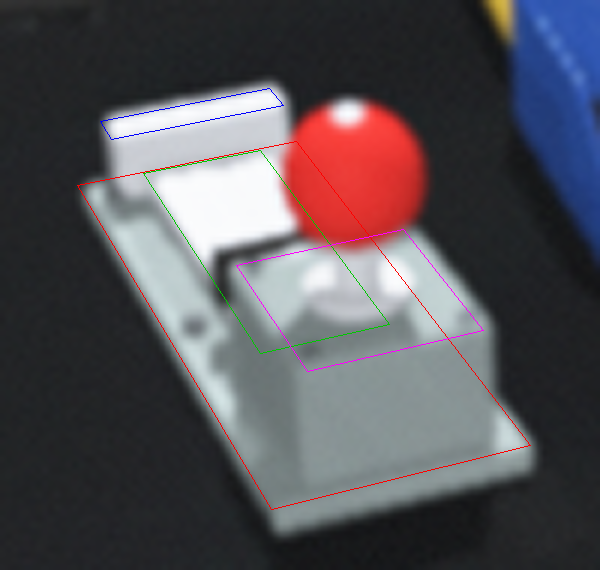

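```bash
python3 -m crank '[[[0,0,0,-0.1496],[0,0,0,-0.1496],[0,0,0,-0.1496],[0,0,0,-0.1496],[0,0,0,-0.1496],[0,0,0,-0.1496],[0,0,0,-0.1496],[0,0,0,-0.1496],[0,0,0,-0.1496],[0,0,0,-0.1496]]]'
python3 - <<'E'
from fit import *
i=r.camera_info("top")
def ray(u,v,z):
    dd=i['orientation']@np.array([(u-i['cx'])/i['fx'],(v-i['cy'])/i['fy'],1]);P=i['position'];return P+dd*(z-P[2])/dd[2]
x,y,th=469,-47.7,np.radians(8.4)
for a,b,z in((402,190,42),(121,240,36),(400,150,42),(408,220,42)):
    W=ray(a/6+160-.5,b/6+215-.5,z);v=W[:2]-[x,y];print((v@[-np.sin(th),np.cos(th)]).round(1),(v@[np.cos(th),np.sin(th)]).round(1))
# plate: project model
p,d,w=load("top",0)
s=r.read_state();R=s['tcp_rot'];print(s['time'],s['eef_pos'],np.degrees(np.arctan2(R[1,1],R[0,1])),R[:,0],R[:,2])
q=np.array([459.5,-359.7])-s['eef_pos'][:2];print('dy,dz',q@R[:2,1],q@R[:2,2])
E
```

```text
time: 2.1
eef_pos: [460.0, -359.7, 105.1]
tcp_rot: [[-0.001, 0.957, 0.291], [0.001, 0.291, -0.957], [-1.0, -0.0, -0.001]]
contact_force: [-0.3, -0.6, -0.8]
grip_width: 94.0
-7.8 1.7
95.3 -1.7
-8.7 16.1
-8.7 -9.3
2.1 [ 459.9769815  -359.66359551  105.07511861] 16.910960997089433 [-5.45960227e-04  5.11191040e-04 -9.99999720e-01] [ 2.90884939e-01 -9.56757823e-01 -6.47897816e-04]
dy,dz -0.46694533703226304 -0.10391645153056535
```

```bash
python3 -m crank '[[[0.02,0,0,0],[0.02,0,0,0],[0.02,0,0,0],[0.015,0,0,0],[0.01,0,0,0],[0.01,0,0,0],[0.004,0,0,0],[0.003,0,0,0],[0,0,0,0],[0,0,0,0]]]'
```

```text
time: 3.1
eef_pos: [460.3, -360.0, 3.9]
tcp_rot: [[0.001, 0.959, 0.285], [-0.0, 0.285, -0.959], [-1.0, 0.0, 0.001]]
contact_force: [0.1, 1.6, 0.1]
grip_width: 94.0
```

```bash
python3 -m crank '[[[0,0,0,0],[0,0,0,0],[0,0,0,0],[0,0,0,0],[0,0,0,0],[0,0,0,0],[0,0,0,0],[0,0,0,0],[0,0,0,0],[0,0,0,0]]]' 0 35
```

```text
time: 4.1
eef_pos: [460.2, -359.8, 3.5]
tcp_rot: [[0.0, 0.959, 0.285], [-0.0, 0.285, -0.959], [-1.0, 0.0, 0.0]]
contact_force: [-1.2, -0.1, 2.6]
grip_width: 59.6
```

```bash
python3 -m crank '[[[-0.02,0,0,0],[-0.04,0,0,0],[-0.04,0,0,0],[-0.04,0,0,0],[-0.02,0,0,0],[0,0.0105,-0.0344,0],[0,0.0105,-0.0344,0],[0,0.0105,-0.0344,0],[0,0.0105,-0.0344,0],[0,0.0105,-0.0344,0]]]' && python3 -m crank '[[[0,0.0105,-0.0344,0],[0,0.0105,-0.0344,0],[0,0.0105,-0.0344,0],[0,0.0105,-0.0344,0],[0,0.0105,-0.0344,0],[0,0,0,0.07],[0,0,0,0.07],[0,0,0,0],[0,0,0,0],[0,0,0,0]]]'
python3 - <<'E'
from h import *
p,d,w=snap("top",1);p2,d2,w2=snap("side",1)
up(p,150,300,200,300,5,"pics/t1.png");up(p2,150,300,120,260,4,"pics/s1.png")
s=r.read_state();R=s['tcp_rot'];print(s['time'],s['eef_pos'],np.degrees(np.arctan2(R[1,1],R[0,1])),s['contact_force'],s['torque'],s['qpos'][5])
E
```

```text
time: 5.1
eef_pos: [461.1, -178.5, 163.2]
tcp_rot: [[-0.0, 0.959, 0.285], [0.0, 0.285, -0.959], [-1.0, -0.0, -0.0]]
contact_force: [1.0, 0.2, -1.8]
grip_width: 59.8
time: 6.1
eef_pos: [462.7, -0.4, 163.4]
tcp_rot: [[-0.0, 0.989, 0.15], [-0.0, 0.15, -0.989], [-1.0, -0.0, -0.0]]
contact_force: [-0.1, -0.4, -1.6]
grip_width: 59.6
6.2 [ 4.62728660e+02 -3.20648548e-01  1.63398948e+02] 8.571459106938907 [-0.66792798  0.18576452 -1.78855515] [-0.04164389 -0.09953859 -0.03143388] -0.22947688972433244
```

View pics/t1.png

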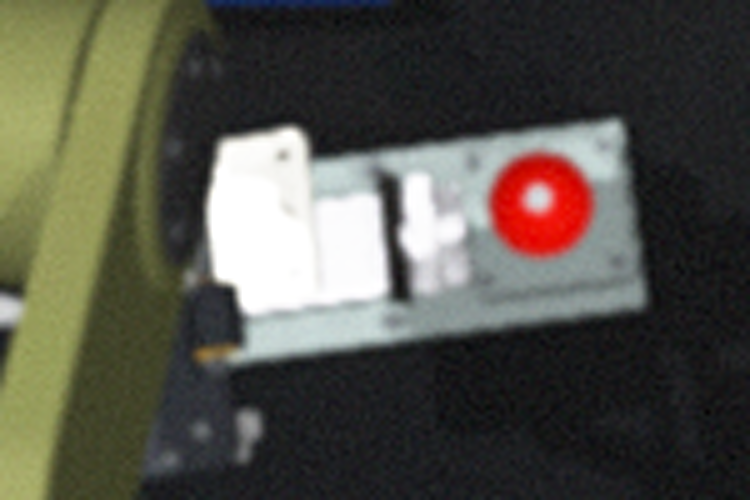

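View pics/s1.png

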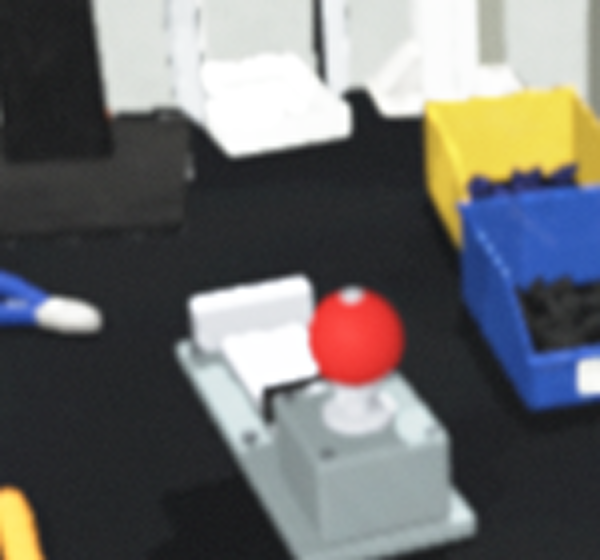

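The plate is held level above the bed: in the crop, the top view has its jaw-side edge at about (308,210). The side view shows it square in the gripper. I'll check that edge against the clamp.

Run:
```python
from fit import *
x,y,th=469.6,-47.3,np.radians(8.4)
ey=np.array([-np.sin(th),np.cos(th)]);ex=np.array([np.cos(th),np.sin(th)])
for n in("top","side"):
    p,d,w=load(n,1);m=(w[...,2]>155)&(w[...,2]<185)&(p.min(2)>140)&(abs(w[...,0]-462)<60)&(abs(w[...,1])<70)
    Q=w[m];v=Q[:,:2]-[x,y];a=v@ey;b=v@ex
    print(n,m.sum(),'y',np.percentile(a,[0,1,5,95,99]).round(1),'x',np.percentile(b,[0,1,50,99,100]).round(1),'z',np.percentile(Q[:,2],[1,50,99]).round(1))
    for lo in(-25,-15,-5,5,15,25):
        k=abs(b-lo)<5
        if k.sum()>5:print('  ',lo,k.sum(),np.sort(a[k])[:4].round(1))
    # clamp refs, same camera, this frame: bed y start etc
    R=(p[:,:,0].astype(int)>110)&(p[:,:,1]<70)&(p[:,:,2]<70);K=w[R];K=K[(K[:,2]>75)&(K[:,2]<125)]
    from scipy.optimize import least_squares
    q=least_squares(lambda c:np.linalg.norm(K-c,axis=1)-22,K.mean(0)-[0,0,8],loss='soft_l1').x
    v=q[:2]-[x,y];print('  knob',q.round(1),(v@ex).round(1),(v@ey).round(1))
```

```text
top 608 y [ 2.1  2.3  2.9 35.7 38.4] x [-30.  -29.8  -0.9  29.3  30. ] z [161.6 171.1 175.2]
   -25 90 [2.1 2.4 2.5 2.5]
   -15 110 [2.1 2.2 2.2 2.2]
   -5 111 [2.3 2.7 2.7 2.8]
   5 107 [2.2 2.3 2.5 2.7]
   15 104 [2.4 2.5 2.6 2.7]
   25 83 [2.6 2.7 3.4 3.5]
  knob [ 480.4 -125.7   94.8] -0.7 -79.1
side 795 y [ 0.   1.4  2.5 82.7 91. ] x [-40.9 -40.3   1.   39.9  42.4] z [159.4 170.1 184.1]
   -25 106 [1.4 1.6 1.8 1.8]
   -15 98 [1.  1.1 1.2 2. ]
   -5 117 [0.  0.6 1.7 1.9]
   5 110 [1.5 2.2 2.2 2.3]
   15 123 [0.2 1.  1.7 1.7]
   25 110 [1.2 1.6 2.2 2.4]
  knob [ 481.7 -124.2   93.9] 0.7 -77.8
```

```bash
python3 -m crank '[[[0.02,0,0,0],[0.03,0,0,0],[0.03,0,0,0],[0.02,0,0,0],[0.01,0,0,0],[0.006,0,0,0],[0.006,0,0,0],[0.005,0,0,0],[0.005,0,0,0],[0,0,0,0]]]'
python3 - <<'E'
from h import *
p,d,w=snap("top",2);p2,d2,w2=snap("side",2)
up(p,150,300,200,300,5,"pics/t2.png");up(p2,150,300,120,280,4,"pics/s2.png")
E
```

```text
time: 7.2
eef_pos: [462.6, -0.1, 31.1]
tcp_rot: [[-0.0, 0.989, 0.148], [0.0, 0.148, -0.989], [-1.0, -0.0, -0.0]]
contact_force: [-0.3, -0.1, -1.6]
grip_width: 59.7
```

View pics/t2.png

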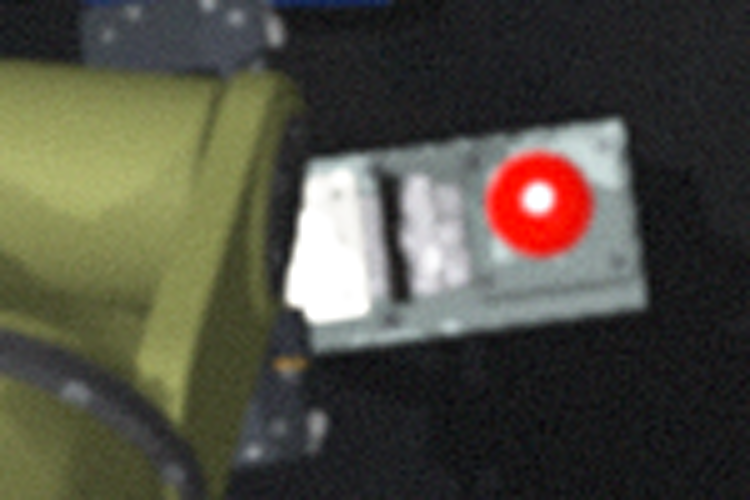

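View pics/s2.png

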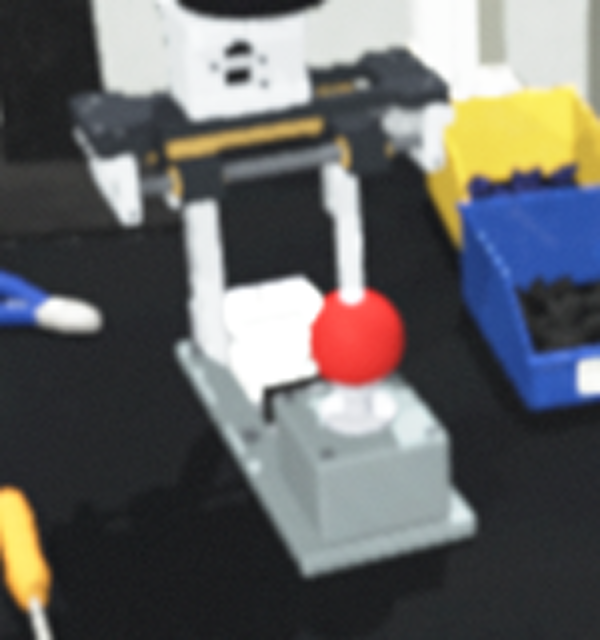

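The plate is now between the jaw and the fence, below the fence top and touching neither. A gap to the black pad shows at crop (385,240). I'll lower it onto the bed.

```bash
python3 -m crank '[[[0.002,0,0,0],[0.002,0,0,0],[0.001,0,0,0],[0.001,0,0,0],[0.0005,0,0,0],[0.0005,0,0,0],[0.0005,0,0,0],[0,0,0,0],[0,0,0,0],[0,0,0,0]]]'
```

```text
time: 8.3
eef_pos: [462.8, -0.2, 24.0]
tcp_rot: [[0.0, 0.989, 0.148], [-0.0, 0.148, -0.989], [-1.0, 0.0, 0.0]]
contact_force: [0.2, 0.3, -1.4]
grip_width: 59.5
```

```bash
python3 -m crank '[[[0.0005,0,0,0],[0.0005,0,0,0],[0,0,0,0],[0,0,0,0],[0,0,0,0],[0,0,0,0],[0,0,0,0],[0,0,0,0],[0,0,0,0],[0,0,0,0]]]'
```

```text
time: 9.3
eef_pos: [462.8, -0.1, 23.4]
tcp_rot: [[0.0, 0.989, 0.148], [-0.0, 0.148, -0.989], [-1.0, 0.0, 0.0]]
contact_force: [-3.6, 0.1, 7.3]
grip_width: 59.4
```

```bash
python3 -m crank '[[[0,0,0,0],[0,0,0,0],[0,0,0,0],[0,0,0,0],[0,0,0,0],[-0.01,0,0,0],[-0.03,0,0,0],[-0.04,0,0,0],[-0.04,0,0,0],[-0.02,0,0,0]]]' 1
python3 - <<'E'
from h import *
p,d,w=snap("side",3);up(p,170,290,150,270,5,"pics/s3.png")
s=r.read_state();R=s['tcp_rot'];q=np.array([481.1,-125.4])-s['eef_pos'][:2];print(s['time'],s['eef_pos'],s['grip_width'],'dy,dz',q@R[:2,1],q@R[:2,2],s['qpos'])
E
```

```text
time: 10.3
eef_pos: [463.6, -0.2, 167.0]
tcp_rot: [[0.005, 0.989, 0.148], [-0.0, 0.148, -0.989], [-1.0, 0.004, 0.001]]
contact_force: [-0.5, -0.5, -0.8]
grip_width: 93.7
10.35 [ 4.64374813e+02 -2.47652244e-01  1.68843339e+02] 94.02029442863824 dy,dz -2.0480470194001144 126.24821559535144 [-7.94500423e-02  1.40576626e-01  1.80467040e+00  3.55342841e-05
  1.18910069e+00 -2.28530300e-01]
```

View pics/s3.png

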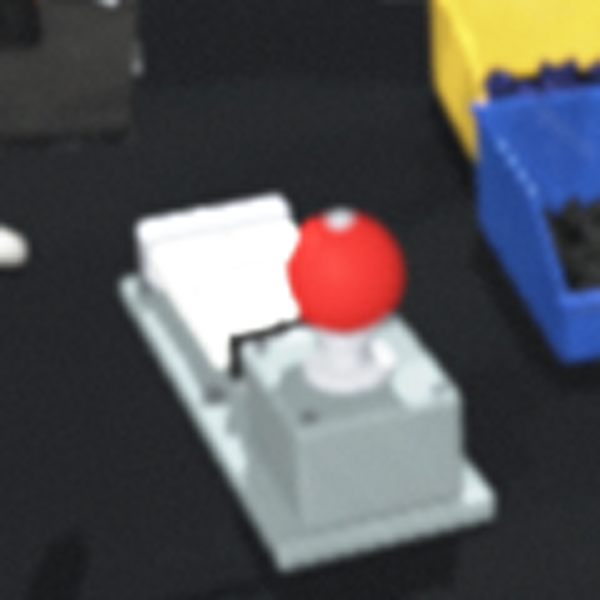

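The side view shows the plate flat on the bed, between the fence and the jaw and parallel to the clamp. Next is the knob.

```bash
python3 -m crank '[[[0,-0.0003,0.015,0],[0,-0.0003,0.021,0],[0,-0.0003,0.021,0],[0,-0.0003,0.021,0],[0,-0.0003,0.021,0],[0,-0.0003,0.017,0],[0,-0.0002,0.0102,0],[0,0,0,0],[0,0,0,0],[0,0,0,0]]]'
python3 - <<'E'
from h import *
p,d,w=snap("top",4);up(p,150,300,200,300,5,"pics/t4.png")
s=r.read_state();R=s['tcp_rot'];q=np.array([481.1,-125.4])-s['eef_pos'][:2];print(s['time'],s['eef_pos'],s['grip_width'],'dy,dz',q@R[:2,1],q@R[:2,2],s['qpos'],s['torque'])
E
```

```text
time: 11.35
eef_pos: [479.4, -124.6, 163.0]
tcp_rot: [[-0.0, 0.989, 0.149], [0.0, 0.149, -0.989], [-1.0, -0.0, -0.0]]
contact_force: [-0.2, 0.1, -0.9]
grip_width: 94.2
11.4 [ 479.47504781 -124.58160019  162.99396553] 94.16775469702331 dy,dz 1.484669812629495 1.0516669695436163 [-3.28211122e-01  2.19644459e-01  1.72519277e+00  1.08602929e-04
  1.19675964e+00 -4.77999606e-01] [-0.00346829 -0.05851896 -0.02151325]
```

View pics/t4.png

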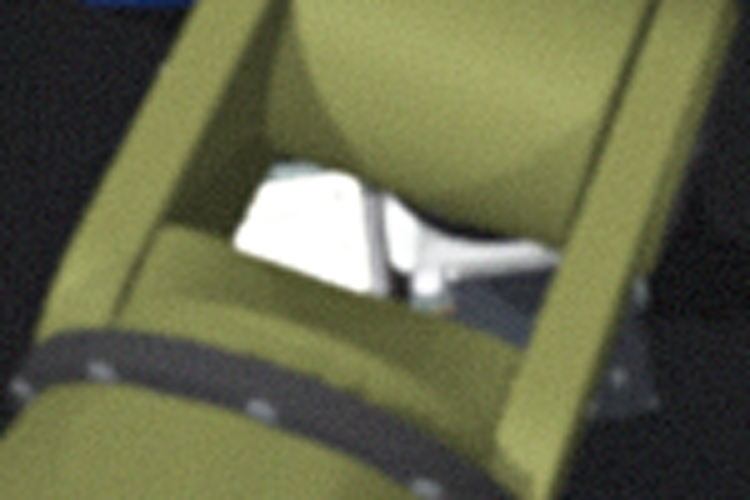

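The arm now hides the knob in the top view. The plate and the black pad gap are still visible at crop (375,240). I'll go down with the small correction.

```bash
python3 -m crank '[[[0,0.0015,0.0011,0],[0.015,0,0,0],[0.02,0,0,0],[0.02,0,0,0],[0.015,0,0,0],[0.01,0,0,0],[0.005,0,0,0],[0.002,0,0,0],[0,0,0,0],[0,0,0,0]]]' && python3 -m crank '[[[0,0,0,0],[0,0,0,0],[0,0,0,0],[0,0,0,0],[0,0,0,0],[0,0,0,0],[0,0,0,0],[0,0,0,0],[0,0,0,0],[0,0,0,0]]]' 0 60
python3 - <<'E'
from h import *
s=r.read_state();print(s['time'],s['eef_pos'],s['grip_width'],s['contact_force'],s['torque'],s['qpos'])
p,d,w=snap("side",5);up(p,170,290,120,270,4,"pics/s5.png")
E
```

```text
time: 12.4
eef_pos: [481.5, -126.2, 76.5]
tcp_rot: [[0.001, 0.989, 0.149], [-0.0, 0.149, -0.989], [-1.0, 0.001, 0.0]]
contact_force: [1.0, -0.5, -0.7]
grip_width: 93.6
time: 13.4
eef_pos: [480.7, -126.2, 75.9]
tcp_rot: [[-0.001, 0.989, 0.148], [0.0, 0.148, -0.989], [-1.0, -0.001, -0.0]]
contact_force: [-4.7, -1.0, 3.2]
grip_width: 42.0
13.4 [ 480.73751575 -126.16196579   75.87719849] 41.96253696352361 [-4.66121667 -0.97464541  3.22234923] [-0.22699166  0.88738755  0.08056784] [-3.30191159e-01  3.37606665e-01  1.80043749e+00 -3.51007936e-04
  1.00455533e+00 -4.79004834e-01]
```

View pics/s5.png

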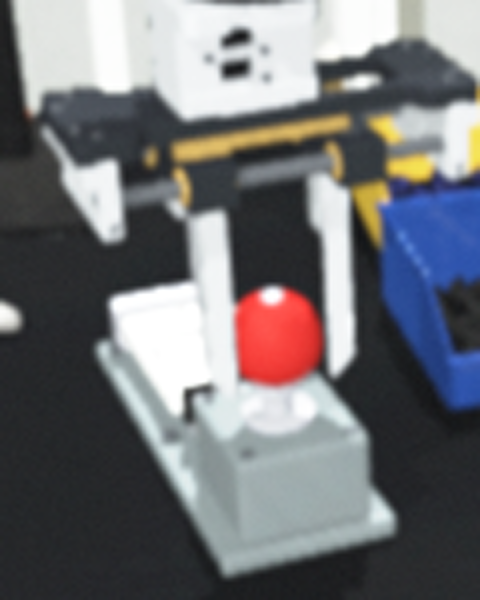

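The fingers straddle the ball at its equator, crop (280,335), with 42 mm opening; the soft pads seem to take up the missing 2 mm. I'll start turning clockwise (+spin).

```bash
cat > st.py <<'E'
from workcell import r
import numpy as np
t=[];a=[]
s=r.read_state();R=s['tcp_rot']
print('T',round(s['time'],2),'pos',s['eef_pos'].round(1),'ang',round(float(np.arctan2(R[1,1],R[0,1])),4),'F',s['contact_force'].round(1),'M',s['torque'].round(3),'w',round(s['grip_width'],2),'q6',round(s['qpos'][5],3),'tau6',round(s['tau'][5],3))
E
python3 st.py; python3 -m crank '[[[0,0,0,0.04],[0,0,0,0.04],[0,0,0,0.04],[0,0,0,0.04],[0,0,0,0.04],[0,0,0,0.04],[0,0,0,0.04],[0,0,0,0.04],[0,0,0,0.04],[0,0,0,0.04]]]' >/dev/null; python3 st.py
```

```text
T 13.45 pos [ 480.7 -126.2   75.9] ang 0.149 F [-5.1 -1.3  2.1] M [-0.271  0.891  0.058] w 41.95 q6 -0.479 tau6 0.047
T 14.45 pos [ 480.1 -126.1   75.8] ang -0.2521 F [-11.3   0.    7.2] M [-0.197  2.049  0.296] w 42.22 q6 -0.078 tau6 -0.532
```

```bash
python3 -m crank '[[[-0.0005,-0.001,0.0002,0.04],[0,0,0,0.04],[0,0,0,0.04],[0,0,0,0.04],[0,0,0,0.04],[0,0,0,0.04],[0,0,0,0.04],[0,0,0,0.04],[0,0,0,0.04],[0,0,0,0.04]]]' >/dev/null; python3 st.py
```

```text
T 15.45 pos [ 479.3 -125.8   75.9] ang -0.6522 F [-5.3  0.9 -0.1] M [0.058 1.069 0.262] w 42.5 q6 0.322 tau6 -0.544
```

```bash
python3 -m crank '[[[0,-0.0004,0,0.03],[0,0,0,0.03],[0,0,0,0.03],[0,0,0,0.03],[0,0,0,0.03],[0,0,0,0.03],[0,0,0,0.03],[0,0,0,0.03],[0,0,0,0.03],[0,0,0,0.03]]]' >/dev/null; python3 st.py
```

```text
T 16.45 pos [ 479.  -125.5   75.9] ang -0.9518 F [-6.9  1.5 -0.3] M [0.223 1.155 0.289] w 42.41 q6 0.622 tau6 -0.335
```

```bash
python3 -m crank '[[[0,0,0,0.03],[0,0,0,0.03],[0,0,0,0.03],[0,0,0,0.03],[0,0,0,0.03],[0,0,0,0.03],[0,0,0,0.03],[0,0,0,0.03],[0,0,0,0.03],[0,0,0,0.03]]]' >/dev/null; python3 st.py
python3 - <<'E'
from h import *
p,d,w=snap("side",6);up(p,170,290,150,270,5,"pics/s6.png")
p,d,w=snap("top",6);up(p,150,300,200,300,5,"pics/t6.png")
E
```

```text
T 17.45 pos [ 478.7 -125.    75.9] ang -1.2517 F [-7.5  5.1  3.2] M [1.01  1.483 0.31 ] w 41.95 q6 0.922 tau6 -0.323
```

View pics/s6.png

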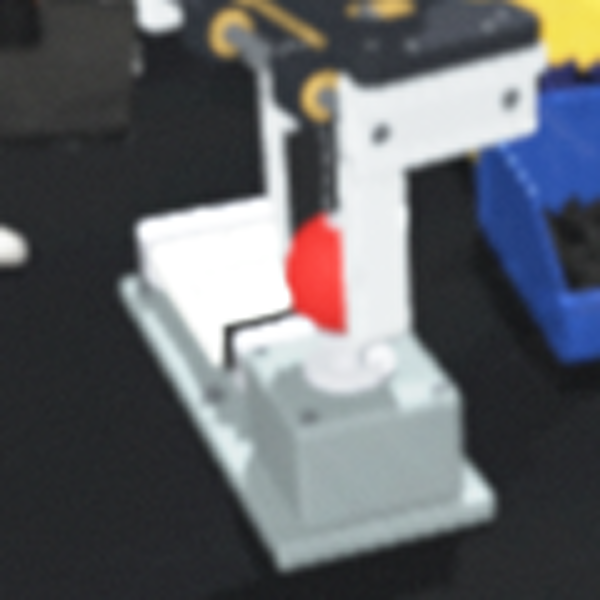

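View pics/t6.png

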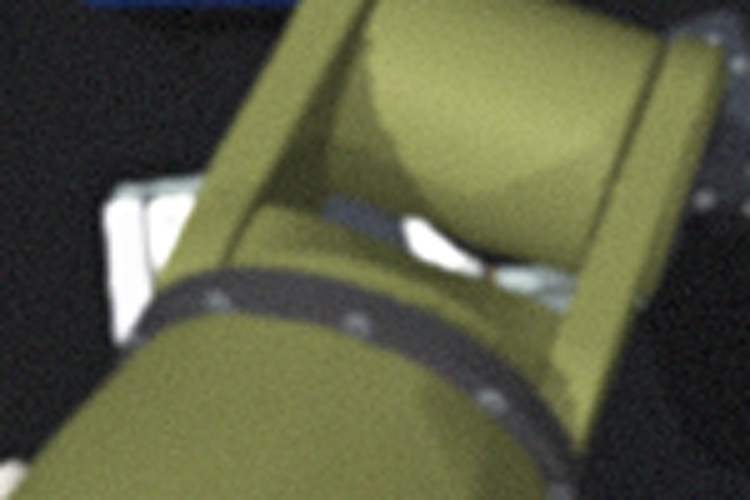

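The side view shows the pad close behind the plate. There is no clear load yet (0.31 against 0.29 N m), so I go on in smaller steps.

```bash
python3 -m crank '[[[0,-0.001,0,0.02],[0,0,0,0.02],[0,0,0,0.02],[0,0,0,0.02],[0,0,0,0.02],[0,0,0,0.02],[0,0,0,0.02],[0,0,0,0.02],[0,0,0,0.02],[0,0,0,0.02]]]' >/dev/null; python3 st.py; python3 st.py
```

```text
T 18.55 pos [ 478.6 -124.6   75.9] ang -1.4514 F [-5.9  0.8  0.5] M [0.166 1.13  0.273] w 42.1 q6 1.123 tau6 -0.125
T 18.55 pos [ 478.6 -124.6   75.9] ang -1.4514 F [-5.9  0.8  0.5] M [0.166 1.13  0.273] w 42.1 q6 1.123 tau6 -0.125
```

```bash
python3 -m crank '[[[0,0,0,0.02],[0,0,0,0.02],[0,0,0,0.02],[0,0,0,0.02],[0,0,0,0.02],[0,0,0,0.02],[0,0,0,0.02],[0,0,0,0.02],[0,0,0,0.02],[0,0,0,0.02]]]' >/dev/null; python3 st.py;python3 st.py
```

```text
T 19.55 pos [ 478.6 -124.3   75.9] ang -1.6514 F [-6.2  4.   1.2] M [0.691 1.116 0.264] w 42.17 q6 1.323 tau6 -0.122
T 19.55 pos [ 478.6 -124.3   75.9] ang -1.6514 F [-6.2  4.   1.2] M [0.691 1.116 0.264] w 42.17 q6 1.323 tau6 -0.122
```

```bash
python3 -m crank '[[[0,-0.0005,0,0.015],[0,0,0,0.015],[0,0,0,0.015],[0,0,0,0.015],[0,0,0,0.015],[0,0,0,0.015],[0,0,0,0.015],[0,0,0,0.015],[0,0,0,0.015],[0,0,0,0.015]]]' >/dev/null; python3 st.py
python3 - <<'E'
from h import *
p,d,w=snap("side",7);up(p,170,290,150,270,5,"pics/s7.png")
E
```

```text
T 20.55 pos [ 478.6 -124.    75.9] ang -1.8012 F [-6.4  0.9 -0.2] M [0.455 1.113 0.383] w 42.32 q6 1.474 tau6 0.011
```

View pics/s7.png

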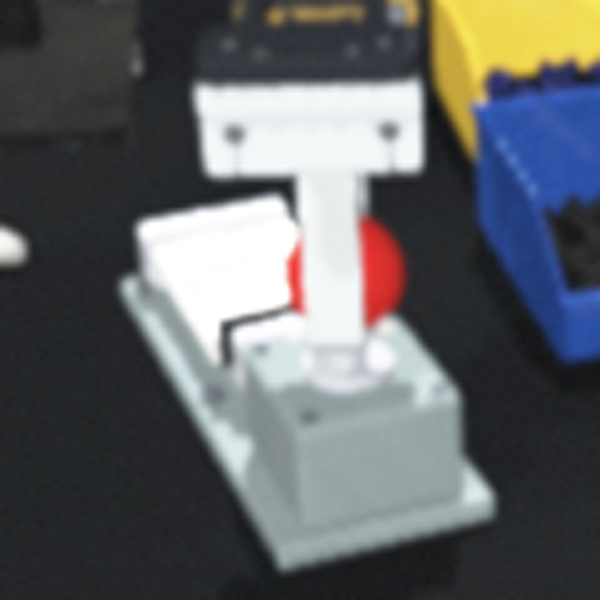

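The moment rose to 0.383 N m, so the plate is in contact and loading. The side view shows the pad against the plate. Small steps now.

```bash
python3 -m crank '[[[0,0,0,0.008],[0,0,0,0.008],[0,0,0,0.008],[0,0,0,0.008],[0,0,0,0.008],[0,0,0,0.008],[0,0,0,0.008],[0,0,0,0.008],[0,0,0,0.008],[0,0,0,0.008]]]' >/dev/null; python3 st.py
python3 - <<'E'
from h import *
M=[]
for _ in range(4): r.read_camera("side");M.append(r.read_state()['torque'][2])
print(np.round(M,3))
E
```

```text
T 21.6 pos [ 478.7 -123.8   75.9] ang -1.8808 F [-5.7  3.1  0.8] M [0.618 1.029 0.361] w 42.41 q6 1.553 tau6 0.19
[0.294 0.306 0.202 0.256]
```

```bash
python3 -m crank '[[[0,-0.0004,0,0.006],[0,0,0,0.006],[0,0,0,0.006],[0,0,0,0.006],[0,0,0,0.006],[0,0,0,0.006],[0,0,0,0.006],[0,0,0,0.006],[0,0,0,0.006],[0,0,0,0.006]]]' >/dev/null; python3 st.py
```

```text
T 22.8 pos [ 478.7 -123.7   75.9] ang -1.9408 F [-6.9  0.2 -0.1] M [0.249 1.19  0.37 ] w 41.84 q6 1.614 tau6 0.251
```

```bash
python3 -m crank '[[[0,0,0,0.006],[0,0,0,0.006],[0,0,0,0.006],[0,0,0,0.006],[0,0,0,0.006],[0,0,0,0.006],[0,0,0,0.006],[0,0,0,0.006],[0,0,0,0.006],[0,0,0,0.006]]]' >/dev/null; python3 st.py
```

```text
T 23.8 pos [ 478.7 -123.6   75.9] ang -2.0007 F [-6.2  1.2  0.6] M [0.34  1.144 0.432] w 42.15 q6 1.674 tau6 0.276
```

```bash
python3 -m crank '[[[0,0,0,0.005],[0,0,0,0.005],[0,0,0,0.005],[0,0,0,0.005],[0,0,0,0.005],[0,0,0,0.005],[0,0,0,0.005],[0,0,0,0.005],[0,0,0,0.005],[0,0,0,0.005]]]' >/dev/null; python3 st.py
```

```text
T 24.8 pos [ 478.8 -123.6   75.9] ang -2.0506 F [-6.8  1.6  0.4] M [0.49  1.084 0.457] w 42.34 q6 1.724 tau6 0.318
```

0.457 N m is 0.175 above the drag baseline, which is about 25 N. The travel of about 0.36 rad past contact agrees, so I let go.

```bash
python3 -m crank '[[[0,0,0,0],[0,0,0,0],[0,0,0,0],[0,0,0,0],[0,0,0,0],[0,0,0,0],[-0.01,0,0,0],[-0.03,0,0,0],[-0.04,0,0,0],[-0.02,0,0,0]]]' 1; python3 -m crank '[[[-0.02,0,0,0],[-0.02,0,0,0],[-0.02,0.02,0,0],[-0.02,0.04,0,0],[0,0.04,0,0],[0,0.04,0,0],[0,0.04,0,0],[0,0.04,0,0],[0,0,0,0],[0,0,0,0]]]'; python3 st.py
python3 - <<'E'
from h import *
p,d,w=snap("side",8);up(p,170,290,150,270,5,"pics/s8.png")
p,d,w=snap("top",8);up(p,150,300,140,300,5,"pics/t8.png")
E
```

```text
time: 25.8
eef_pos: [480.4, -124.2, 180.3]
tcp_rot: [[0.004, -0.462, -0.887], [-0.001, -0.887, 0.462], [-1.0, -0.001, -0.004]]
contact_force: [0.5, 0.0, -1.4]
grip_width: 94.0
time: 26.8
eef_pos: [377.7, -319.4, 257.0]
tcp_rot: [[0.0, -0.463, -0.886], [-0.0, -0.886, 0.463], [-1.0, -0.0, -0.0]]
contact_force: [-0.7, 1.0, 0.0]
grip_width: 93.9
T 26.8 pos [ 377.7 -319.4  257. ] ang -2.0526 F [-0.7  1.   0. ] M [ 0.057 -0.01  -0.033] w 93.94 q6 1.277 tau6 -0.209
```

View pics/s8.png

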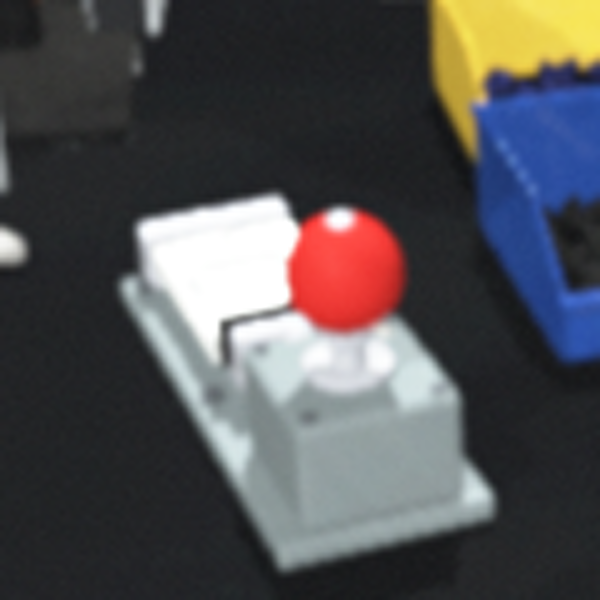

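View pics/t8.png

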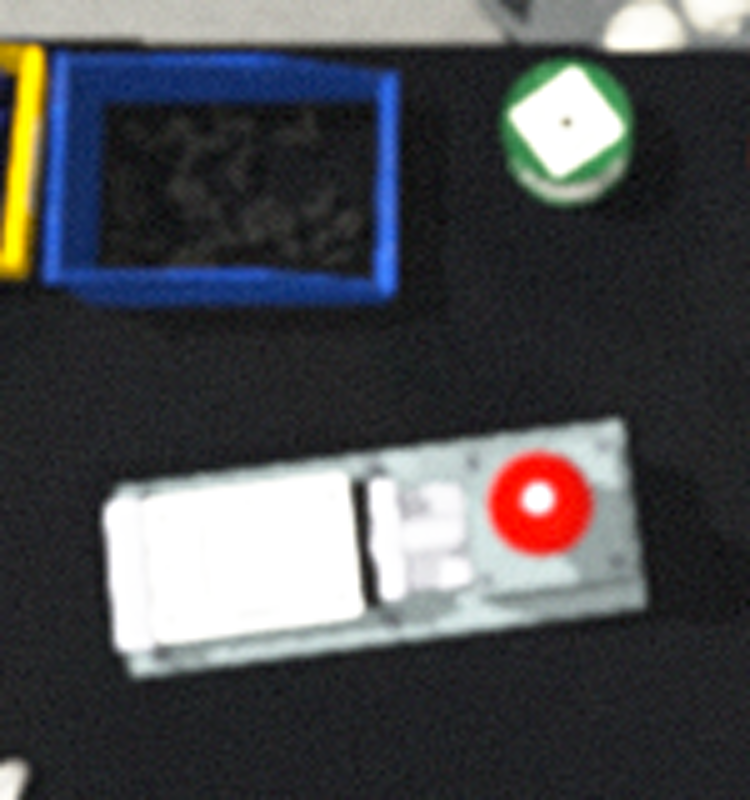

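The top view shows the plate, centred near crop (245,560), lying against the fence at (130,570) with the pad hard up at (368,545). The spool is still at (567,120) in the crop, its starting place, and the robot is clear.

```bash
python3 -c "
from workcell import r
print(r.close_job(), r.read_state()['time'])"
```

```text
the job is handed in; nothing more can be done
the job is handed in; nothing more can be done
```

The job is handed in, at about 27 s of the 58 s allowed. The plate lies flat on the bed, its long side running from jaw to fence, and the jaw holds it against the fence with an estimated 25 N.

- **Clamping force:** I turned the knob clockwise about 2.20 rad. Contact came at about 1.84 rad, which fits the pad-to-fence gap of about 103 mm seen in the pictures. The last moment was 0.457 N m against a drag of about 0.28 N m. That difference gives 25 N, and the turn of about 0.36 rad past contact agrees.
- **Final pictures:** After release, with the robot clear and reading no load, the plate sits between pad and fence. The solder spool is where it started.
- **Disagreements:**
  - Single moment readings scattered by about 0.03 to 0.05 N m, so the force is good to only a few newtons.
  - The two cameras differed by about 1 to 2 mm on the knob.
  - The fingers read 42 mm on the 44 mm ball. I put this down to soft pads and did not check it.
  - A steady side force of 6 to 11 N came from gripping the knob slightly off-centre.

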